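Start the blue nut on the water filter's stud

TASK

Put the blue hex nut on the red-lugged stud of the steel water-filter pot: first rest it level on top of the lugs with its slot crosswise to them (about a quarter turn short of dropping in), then back it off anticlockwise, seen from above, about a quarter turn until it drops over the lugs, and leave it sitting flat on the pot's cover. Leave the orange nut where it lies.

Things in the scene. Friction and masses are not known exactly. Their poses are not given: they have to be found in the camera images.
- blue_nut_center (a point): Centre (half-way up) of the loose blue hex nut: 60 mm across flats, 69 across corners, 40 tall, 80 g, upright on the table, open right through. x lies along its slot, square to one pair of flats; z up. The hole is 53 mm wide; in its lowest 10 mm two yellow ledges leave a slot 26 mm wide, 53 long, along x. It drops over the lugs only with x within 23 degrees of the lugs' line, either way round.
- blue_nut_mark (a point): Yellow mark on the blue nut's top rim at the +x end of its slot, 28 mm from the nut's axis, 20 mm above its centre. Yellow stripes on rim and sides mark both slot ends; the ends are alike, so the nut may go on either way round.
- stud (a point): Middle of the flat top of the red lugs on the stud of the fixed round steel filter pot (144 mm wide, blue band). The lugs are a bar 40 mm long along x, 11 wide, 8 thick, top 82 mm above the table and 22 above the pot's flat cover; z up; a nose 10 mm wide stands 12 mm above them. Riding on the lugs the nut's centre is 20 mm above this point; dropped in, flat on the cover, 2 mm below it.
- orange_nut_center (a point): Centre of an orange hex nut of the same shape and size as the blue one, loose on the table: not wanted here, leave it.
Not all that is in view belongs to the job. What is shaped like the part that bears stud but green or pink is not meant.

How it is judged:
On the way, in this order (a step that is already met when the one before it is completed fails the run):
1. the blue nut rests on top of the lugs, its slot crosswise to them (60 to 90 degrees from the lugs' line) (horizontal distance between blue_nut_center and stud below 0.015 m and z of blue_nut_center in the frame of stud between 0.016 and 0.026 m and angle between the x axis of blue_nut_center and the x axis of stud, either way round above 1.047 rad and angle between blue_nut_center's own z axis and vertical below 0.2 rad and contact force between blue_nut and pot above 0.2 N), for 0.1 s.
2. still up on the lugs, it has been backed off anticlockwise to 30 to 52 degrees short of their line (horizontal distance between blue_nut_center and stud below 0.015 m and z of blue_nut_center in the frame of stud between 0.016 and 0.026 m and angle between the x axis of blue_nut_center and the x axis of stud, either way round between 0.524 and 0.908 rad and ((x of blue_nut_mark in the frame of stud above 0 m and y of blue_nut_mark in the frame of stud below 0 m) or (x of blue_nut_mark in the frame of stud below 0 m and y of blue_nut_mark in the frame of stud above 0 m))), for 0.03 s.
At the end, for the whole second after the job is handed in: The blue nut has dropped over the lugs and sits at rest on the pot's cover: its centre within 15 mm of the stud's axis and at most 4 mm above (8 mm below) the lugs' top, upright within 10 degrees; the orange nut within 30 mm of its start (horizontal distance between blue_nut_center and stud below 0.015 m and z of blue_nut_center in the frame of stud between -0.008 and 0.004 m and angle between blue_nut_center's own z axis and vertical below 0.175 rad and linear speed of blue_nut below 0.02 m/s and distance of orange_nut_center from where it was at the start of the episode below 0.03 m); the robot touches nothing.
It fails at once if the orange nut is moved by more than 30 mm (distance of orange_nut_center from where it was at the start of the episode above 0.03 m).
It also fails if it takes over 42 s, if anything falls off the work surface, if the arm or the gripper's body presses on something with over 40 N, if the wrist force passes 120 N, or if a joint passes its speed limit or range.

ROBOT

A 7-joint arm with a two-finger parallel gripper is mounted at the origin on the work surface. World frame = base frame: x ahead of the robot, y to its left, z up, the work surface at z = 0. Lengths are in m, angles in rad, forces in N, time in s.
With the tool pointing down it reaches from about 0.4 to 0.85 m from the base axis. Payload 4.5 kg.
Tool frame: the origin (TCP) lies at the very end of the fingers, on their centre line; the grasp point (between the pads) lies 19 mm behind it (r.pinch_z is the distance from the TCP to the grasp point, in m); z points along the fingers, y is the line along which they close (so a half turn about z gives the same grasp; the last joint's range is limited). The gripper opens to 88 mm and grips with 3 to 60 N. Pads are 18 mm wide; open, the fingers measure 123 mm over their backs; the gripper's body (75 mm by 187 mm) begins 45 mm behind the grasp point.
Start: joints at [-1.23, 0.689, -0.195, 1.565, 0.157, 0.902, -0.215], TCP at [0.189, 0.596, 0.239] pointing down, gripper open.
Joint ranges: [-3.01, 3.01], [-0.46, 2.08], [-1.47, 1.51], [0.13, 2.56], [-1, 4.14], [0.04, 2.09], [-2.66, 2.66]. Speed limits (rad/s): [2.57, 2.57, 3.14, 3.14, 3.14, 3.14, 3.14].

INTERFACE

Orientations are given as a unit quaternion [x, y, z, w].
In Python, from plant import r, cams gives the robot as it stands.
- The arm moves only by the shell command python3 -m pendant 'ROWS' [FORCE]. ROWS is JSON, a list of rows, each a list of 3 entries, a list of its own where there are three numbers: the closure, from -1 (fully open) to 1 (shut), then the shift along the tool's x, y, z in mm, then the turn, a rotation vector about the tool's x, y, z in degrees. A call has 1 to 8 rows; each row shifts and turns the commanded pose from where the row before left it, along the tool's axes as they then stand; what a row does not reach is not made up. A row lasts 1/8 s, in which the tool goes at most 62.5 mm and 10.7 degrees, less where a joint would pass 70% of its speed; a pose out of reach is approached as far as the arm can. A call with a gripper value outside its range is refused whole. The fingers move at their own pace and stop on an object; FORCE is the grip in N (left out, the last holds). Time passes only in rows, so rows that do not move let the fingers close. It gives the time, the measured TCP pose, the force, the opening and the grip force at its end, in the units of the state.
- r.get_state(): the state, without advancing time (a new reading comes with each control period).
- cams.snapshot(name): name is "scene" or "side" or "wrist"; returns a dict with "img" (400x640x3 uint8, red, green, blue), "camera_matrix" (3x3 intrinsics, pixels), "camera_from_world" (4x4, takes a point from world to camera coordinates); the wrist camera has in their place "tool_from_camera" (4x4, takes a point from camera to tool coordinates, whose origin is the TCP and whose axes are the flange's). Camera axes: x right, y up, looking along -z (the intrinsics and any distortion apply to the point x, -y, -z); pixel columns grow to the right and rows downward; lengths in m; the calibration is good to about 2 mm. A picture is of the moment at which its call begins: read the wrist's pose just before it. There is no depth.
- r.finish_job(): hands the job in; it is judged then, once.
The state is a dict: "clock": time; "q": joint angles; "qd": joint speeds; "joint_torque": joint torques, N m; "tool_pos": TCP position; "eef_rot": TCP orientation; "contact_force": force on the tool from outside, world axes, zero at the start; "moment": the same for the moment, N m; "opening": opening from 0.0 (shut) to 1.0 (fully open); "finger_force": force on a finger pad.
Only numpy, scipy, OpenCV 4.12 (cv2) and the standard library are available. Lean on these libraries where they do the work, as an engineer would, in place of code of your own. Each camera call takes 0.05 s, during which the arm holds its last target. There are 200 camera calls.

## Working session

There is one attempt and no reset: what is moved stays moved. The work goes in short steps, Python scripts to look and compute and a shell command to move; the robot and the scene stay as the last step left them, time stands still between calls to the robot, and variables do not carry over. Pictures are saved under pics/ and viewed, at most 10 in all, crops included, and the job is handed in when it is done.

```bash
mkdir -p pics; ls
python3 - <<'E'
from plant import r,cams
import cv2,numpy as np
ims=[]
for n in ("scene","side"):
    s=cams.snapshot(n); cv2.imwrite(f"pics/{n}0.png",s["img"][:,:,::-1]); print(n,s["camera_matrix"].round(1).tolist(),s["camera_from_world"].round(3).tolist())
s=cams.snapshot("wrist");print({k:v.round(4).tolist() for k,v in s.items() if k!="img"})
print(r.get_state())
E
```

```text
pics
scene [[409.8, 0.0, 316.1], [0.0, 409.8, 194.0], [0.0, 0.0, 1.0]] [[0.427, 0.904, 0.001, -0.244], [-0.774, 0.365, 0.517, 0.292], [0.467, -0.221, 0.856, -1.273], [0.0, 0.0, 0.0, 1.0]]
side [[406.8, 0.0, 319.2], [0.0, 406.8, 192.6], [0.0, 0.0, 1.0]] [[0.989, -0.148, -0.011, -0.428], [0.087, 0.516, 0.852, -0.133], [-0.121, -0.844, 0.523, -0.845], [0.0, 0.0, 0.0, 1.0]]
{'camera_matrix': [[308.2582, 0.0, 320.2753], [0.0, 308.2582, 200.3827], [0.0, 0.0, 1.0]], 'tool_from_camera': [[-0.0005, 0.9497, 0.3133, 0.0819], [1.0, 0.0006, -0.0001, -0.0006], [-0.0003, 0.3133, -0.9497, -0.1462], [0.0, 0.0, 0.0, 1.0]]}
{'clock': 0.15, 'q': array([-1.23017622,  0.68977131, -0.19448827,  1.56609259,  0.1572917 ,
        0.90249025, -0.21511434]), 'qd': array([ 1.95032486e-04, -2.13851251e-03,  1.99330487e-03, -2.03515845e-03,
        2.75463956e-04, -6.87126216e-04, -4.46300431e-05]), 'joint_torque': array([-9.73682363e-04, -5.27862310e+01, -1.26872141e+00, -1.53587633e+01,
       -5.26200898e-02,  3.88674613e-03,  8.89398780e-05]), 'tool_pos': array([0.1886772, 0.595344 , 0.2381091]), 'eef_rot': array([ 1.52802002e-01,  9.88256583e-01, -6.86499600e-04, -4.53438745e-05]), 'contact_force': array([ 0.12012528, -0.04598772,  0.80127762]), 'moment': array([ 0.04162542, -0.02288154,  0.05209066]), 'finger_force': 0.0, 'opening': 1.0012547027453753}
```

View pics/scene0.png

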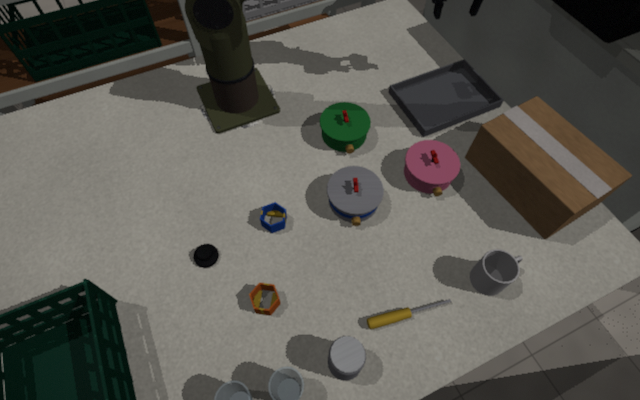

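View pics/side0.png

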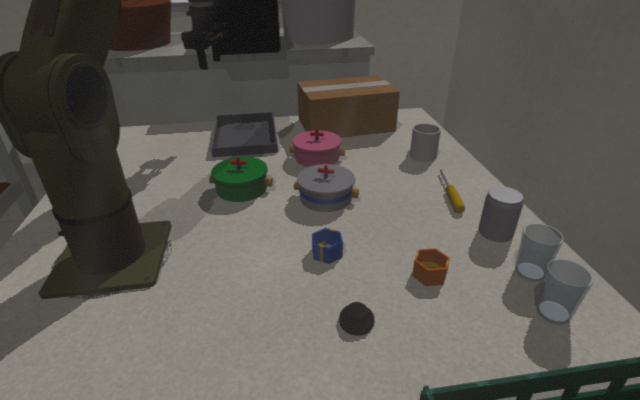

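Scene picture: the blue nut is at about (274,217), the steel pot's lugs at (355,185) and the orange nut at (265,298). Side picture: blue nut at (327,246), lugs at (326,171), orange nut at (431,267).

```bash
cat > h.py <<'E'
from plant import r,cams
import cv2,numpy as np
from scipy.spatial.transform import Rotation as R
def snap(n):
    st=r.get_state(); s=cams.snapshot(n)
    if n=="wrist":
        T=np.eye(4);T[:3,:3]=R.from_quat(st["eef_rot"]).as_matrix();T[:3,3]=st["tool_pos"]
        s["wc"]=T@s["tool_from_camera"]
    else: s["wc"]=np.linalg.inv(s["camera_from_world"])
    return s
def ray(s,p,z):
    K=s["camera_matrix"]; d=np.array([(p[0]-K[0,2])/K[0,0],-(p[1]-K[1,2])/K[1,1],-1.])
    d=s["wc"][:3,:3]@d; o=s["wc"][:3,3]
    return o+d*(z-o[2])/d[2]
def proj(s,P):
    c=np.linalg.inv(s["wc"])@np.append(P,1); K=s["camera_matrix"]
    return np.array([K[0,0]*c[0]/-c[2]+K[0,2],K[1,1]*c[1]/c[2]*1+K[1,2]])
def hsv(s): return cv2.cvtColor(s["img"],cv2.COLOR_RGB2HSV)
def mask(s,lo,hi): return cv2.inRange(hsv(s),lo,hi)
E
python3 - <<'E'
from h import *
for n,b,l,o in (("scene",(274,217),(355,185),(265,298)),("side",(327,246),(326,171),(431,267))):
    s=snap(n); print(n,ray(s,b,.02).round(3),ray(s,l,.082).round(3),ray(s,o,.02).round(3))
print(r.get_state()["tool_pos"],R.from_quat(r.get_state()["eef_rot"]).as_matrix().round(2).tolist())
E
```

```text
scene [ 0.439 -0.055  0.02 ] [0.475 0.152 0.082] [ 0.623 -0.153  0.02 ]
side [ 0.44  -0.062  0.02 ] [0.472 0.143 0.082] [ 0.625 -0.157  0.02 ]
[0.18869925 0.59556162 0.2383426 ] [[-0.95, 0.3, -0.0], [0.3, 0.95, -0.0], [-0.0, -0.0, -1.0]]
```

```bash
python3 -m pendant '[[-1,[-34,-28,0],[0,0,0]],[-1,[-34,-28,0],[0,0,0]],[-1,[-34,-28,0],[0,0,0]],[-1,[-34,-28,0],[0,0,0]],[-1,[-34,-28,0],[0,0,0]],[-1,[-34,-28,0],[0,0,0]],[-1,[-34,-28,0],[0,0,0]],[-1,[-34,-28,0],[0,0,0]]]'
python3 -m pendant '[[-1,[-34,-28,0],[0,0,0]],[-1,[-34,-28,0],[0,0,0]],[-1,[-34,-28,0],[0,0,0]],[-1,[-31,-31,0],[0,0,0]],[-1,[0,0,0],[0,0,0]],[-1,[0,0,0],[0,0,0]]]'
python3 - <<'E'
from h import *
s=snap("wrist"); cv2.imwrite("pics/w1.png",s["img"][:,:,::-1])
m=mask(s,(0,150,60),(8,255,255))|mask(s,(172,150,60),(180,255,255))
for c in cv2.findContours(m,cv2.RETR_EXTERNAL,cv2.CHAIN_APPROX_NONE)[0]:
    if cv2.contourArea(c)>60:
        (x,y),wh,a=cv2.minAreaRect(c); P=ray(s,(x,y),.082); print((x,y),wh,a,P.round(4))
print(r.get_state()["tool_pos"],r.get_state()["q"].round(2))
E
```

```text
clock: 1.25
tool_pos: [0.3811, 0.299, 0.2388]
eef_rot: [0.153, 0.988, 0.0, 0.0]
contact_force: [-0.1, 1.1, 0.1]
opening: 0.999
finger_force: 0.0
clock: 2.0
tool_pos: [0.4722, 0.1511, 0.2387]
eef_rot: [0.153, 0.988, 0.0, -0.0]
contact_force: [0.1, 0.5, 0.6]
opening: 0.999
finger_force: 0.0
(324.1615905761719, 181.7076873779297) (10.17084789276123, 37.582523345947266) 7.125016689300537 [0.4713 0.155  0.082 ]
(554.530517578125, 123.72561645507812) (19.104658126831055, 42.84743881225586) 6.340191841125488 [0.4833 0.3823 0.082 ]
[0.47193689 0.15168041 0.23877448] [-0.23  0.53 -0.26  1.95  0.21  0.69  0.65]
```

View pics/w1.png

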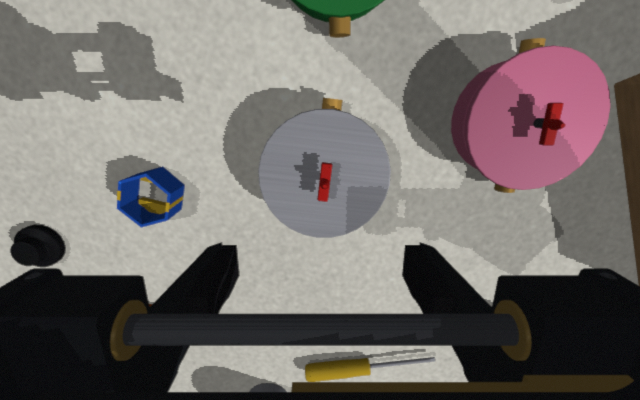

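The steel pot's lugs are at about (324,182), running nearly vertically in the image, and the blue nut is at (150,197) on the left.

```bash
python3 - <<'E'
from h import *
s=snap("wrist")
m=mask(s,(0,150,60),(8,255,255))|mask(s,(172,150,60),(180,255,255))
m[:,400:]=0
p=np.argwhere(m)[:,::-1]; W=np.array([ray(s,q,.082)[:2] for q in p])
c=cv2.minAreaRect((W*1e5).astype(np.float32)); print("lug",c[0][0]/1e5,c[0][1]/1e5,c[1],c[2])
b=cv2.boxPoints(c)/1e5; e=[b[1]-b[0],b[2]-b[1]]; e=max(e,key=np.linalg.norm); print("dir",np.degrees(np.arctan2(e[1],e[0])))
g=cv2.medianBlur(cv2.cvtColor(s["img"],cv2.COLOR_RGB2GRAY),5)
print("circ",[ (q.round(1),ray(s,q[:2],.06).round(4)) for q in cv2.HoughCircles(g,cv2.HOUGH_GRADIENT,1,100,param1=80,param2=20,minRadius=55,maxRadius=75)[0][:3]])
E
python3 -m pendant '[[-1,[-7,-42,0],[0,0,0]],[-1,[-7,-42,0],[0,0,0]],[-1,[-7,-42,0],[0,0,0]],[-1,[-7,-42,0],[0,0,0]],[-1,[-7,-42,0],[0,0,0]],[-1,[0,0,0],[0,0,0]],[-1,[0,0,0],[0,0,0]]]'
python3 - <<'E'
from h import *
s=snap("wrist"); cv2.imwrite("pics/w2.png",cv2.resize(s["img"][60:330,140:500,::-1],None,fx=2,fy=2,interpolation=cv2.INTER_NEAREST))
m=mask(s,(105,140,20),(128,255,255));y=mask(s,(18,140,60),(32,255,255))
n,l,st,ce=cv2.connectedComponentsWithStats(m)
for i in range(1,n):
    if st[i,4]>80: print("blue",st[i],ce[i],ray(s,ce[i],.03).round(4))
n,l,st,ce=cv2.connectedComponentsWithStats(y)
for i in range(1,n):
    if st[i,4]>8: print("yel",st[i],ce[i].round(1),ray(s,ce[i],.04).round(4))
print(r.get_state()["tool_pos"],r.get_state()["q"].round(2))
E
```

```text
lug 0.4717286328125 0.15483517578125 (1029.4991455078125, 3912.507568359375) 66.08306884765625
dir -23.916918
circ [(array([324.5, 172.5,  64.5], dtype=float32), array([0.467 , 0.1576, 0.06  ])), (array([521.5, 131.5,  72.2], dtype=float32), array([0.4869, 0.3649, 0.06  ]))]
clock: 2.98
tool_pos: [0.4427, -0.0588, 0.2388]
eef_rot: [0.152, 0.988, 0.001, 0.0]
contact_force: [0.6, 0.4, -0.1]
opening: 1.001
finger_force: 0.0
blue [447  85  45  93 466] [458.2360515  127.30901288] [0.4404 0.1044 0.03  ]
blue [292 139  58  60 902] [320.64966741 171.4789357 ] [ 0.4423 -0.0585  0.03  ]
yel [522  64  17   8 100] [530.3  67. ] [0.4    0.1816 0.04  ]
yel [309 147  31  13 165] [324.7 152.4] [ 0.4206 -0.047   0.04  ]
yel [295 161   4   9  26] [296.3 164.8] [ 0.4244 -0.0819  0.04  ]
yel [301 171  33  17 309] [316.6 179.3] [ 0.4474 -0.0651  0.04  ]
yel [342 174   5   9  23] [344.  177.7] [ 0.4551 -0.0345  0.04  ]
yel [481 204  13   6  39] [486.9 206.9] [0.5405 0.1175 0.04  ]
yel [294 286  10  20 101] [299.6 296.5] [ 0.5918 -0.1346  0.04  ]
yel [278 303   9  11  51] [282.3 309. ] [ 0.6034 -0.1628  0.04  ]
yel [505 304   5   6  13] [506.9 306.4] [0.6896 0.1235 0.04  ]
yel [303 307   8   7  49] [306.4 310.3] [ 0.6151 -0.1328  0.04  ]
yel [513 306  18  49 297] [523.9 330.7] [0.7367 0.1411 0.04  ]
yel [441 346  19  17 232] [449.  354.5] [0.7465 0.0358 0.04  ]
[ 0.44283332 -0.058486    0.23884685] [ 0.23  0.47 -0.29  2.08  0.23  0.62  1.05]
```

View pics/w2.png

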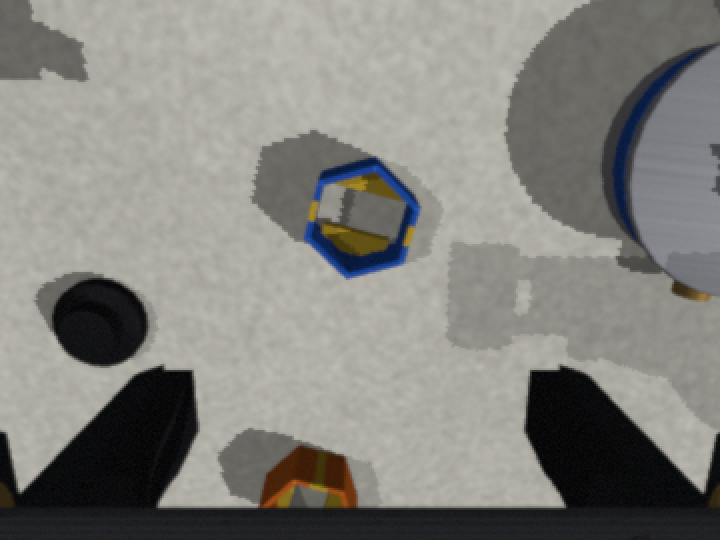

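The two marks on the blue nut's rim are at crop pixels (312,210) and (409,236). They put the centre at (0.440,-0.058) and the slot at 57°. The lugs lie at about -24°.

```bash
python3 -m pendant '[[-1,[3,-1,20],[0,0,8]],[-1,[0,0,42],[0,0,7.5]],[-1,[0,0,45],[0,0,0]],[-1,[0,0,42],[0,0,0]],[-1,[0,0,35],[0,0,0]],[-1,[0,0,0],[0,0,0]],[-1,[0,0,0],[0,0,0]]]'
python3 - <<'E'
from h import *
st=r.get_state();M=R.from_quat(st["eef_rot"]).as_matrix();d=np.array([.4398,-.0582,.010])-st["tool_pos"]
print(M.T@d*1000, np.degrees(np.arctan2(M[1,1],M[0,1])))
E
```

```text
clock: 3.9
tool_pos: [0.4398, -0.0595, 0.0555]
eef_rot: [0.284, 0.959, 0.0, 0.0]
contact_force: [-0.2, -1.0, 0.0]
opening: 1.003
finger_force: 0.0
[ 0.7515918   1.01460007 45.535217  ] 57.01859594219681
```

```bash
python3 -m pendant '[[-1,[1,1,25],[0,0,0]],[-1,[0,0,20],[0,0,0]],[1,[0,0,0],[0,0,0]],[1,[0,0,0],[0,0,0]],[1,[0,0,0],[0,0,0]],[1,[0,0,0],[0,0,0]],[1,[0,0,0],[0,0,0]],[1,[0,0,0],[0,0,0]]]' 25
python3 -m pendant '[[1,[0,0,-30],[0,0,0]],[1,[0,0,-45],[0,0,0]],[1,[0,0,-50],[0,0,0]],[1,[0,0,-25],[0,0,0]],[1,[0,0,0],[0,0,0]]]'
python3 - <<'E'
from h import *
st=r.get_state();M=R.from_quat(st["eef_rot"]).as_matrix();d=np.array([.471,.153,.16])-st["tool_pos"]
print(M.T@d*1000, np.degrees(np.arctan2(M[1,1],M[0,1])),st["q"].round(2))
E
```

```text
clock: 4.9
tool_pos: [0.4437, -0.0607, 0.0271]
eef_rot: [0.285, 0.959, -0.002, -0.003]
contact_force: [-0.4, 0.3, 6.4]
opening: 0.678
finger_force: 25.0
clock: 5.52
tool_pos: [0.4453, -0.0607, 0.1778]
eef_rot: [0.285, 0.958, -0.001, -0.002]
contact_force: [-0.2, 0.1, -1.2]
opening: 0.678
finger_force: 25.0
[ 95.20391461 193.11598513  17.42752288] 56.87208320595854 [ 0.37  0.62 -0.53  2.13  0.6   0.55  0.39]
```

Run:
```python
from h import *
s=snap("wrist"); cv2.imwrite("pics/w3.png",cv2.resize(s["img"][150:400,140:500,::-1],None,fx=2,fy=2))
s=snap("side"); cv2.imwrite("pics/s3.png",cv2.resize(s["img"][100:300,220:480,::-1],None,fx=3,fy=3))
```

```text
(no output)
```

View pics/s3.png

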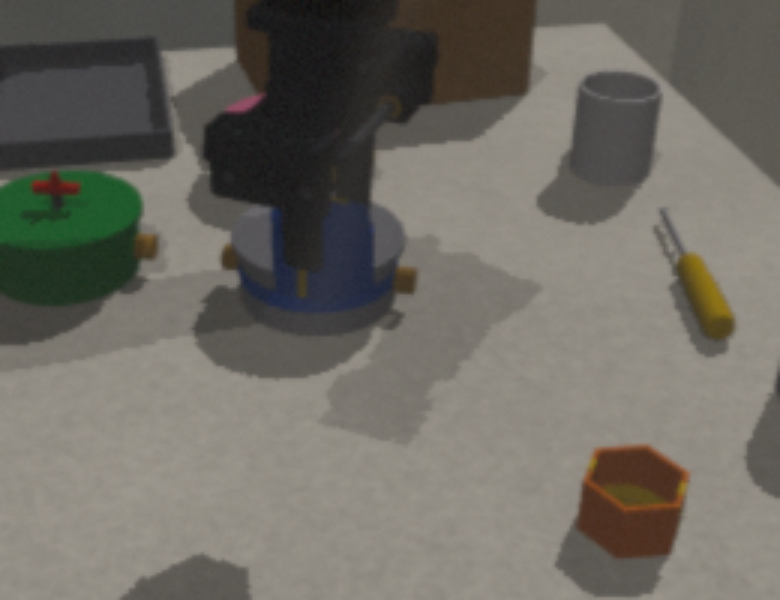

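View pics/w3.png

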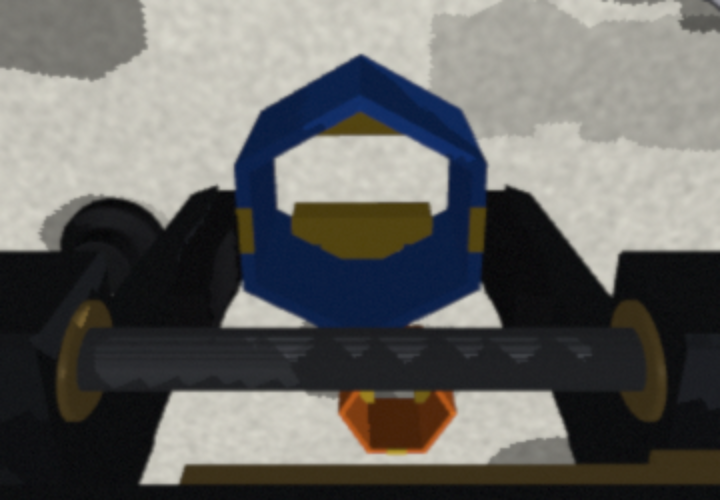

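The nut is held square by the fingertips: tips about 25 mm above its base, nut centre about 5.5 mm towards tool +x. The marks in the wrist crop are at (245,230) and (477,230).

```bash
python3 -m pendant '[[1,[18,39,0],[0,0,0]],[1,[18,39,0],[0,0,0]],[1,[18,39,0],[0,0,0]],[1,[18,39,0],[0,0,0]],[1,[18,39,0],[0,0,0]],[1,[0,0,0],[0,0,-10.5]],[1,[0,0,0],[0,0,-10.5]],[1,[0,0,0],[0,0,0]]]'
python3 - <<'E'
from h import *
st=r.get_state();M=R.from_quat(st["eef_rot"]).as_matrix()
print("yaw",np.degrees(np.arctan2(M[1,1],M[0,1])),"z",M[:,2],st["q"].round(2))
nut=st["tool_pos"]+M[:,0]*.0055
print("nut",nut)
s=snap("wrist");cv2.imwrite("pics/w4.png",cv2.resize(s["img"][50:350,140:500,::-1],None,fx=2,fy=2))
for n in ("scene","side"):
    s=snap(n);m=mask(s,(0,150,50),(8,255,255))|mask(s,(172,150,50),(180,255,255))
    nn,l,stt,ce=cv2.connectedComponentsWithStats(m)
    for i in range(1,nn):
        P=ray(s,ce[i],.082)
        if stt[i,4]>8 and abs(P[0]-.47)<.05 and abs(P[1]-.15)<.05: print(n,stt[i],ce[i],P)
    cv2.imwrite(f"pics/{n}4.png",s["img"][:,:,::-1])
E
```

```text
clock: 6.62
tool_pos: [0.4745, 0.1517, 0.1741]
eef_rot: [0.106, 0.994, -0.002, -0.006]
contact_force: [-1.1, 0.2, -1.3]
opening: 0.678
finger_force: 25.0
yaw 77.86444950512559 z [-0.01215342 -0.00225193 -0.99992361] [-0.02  0.69 -0.62  1.98  0.62  0.67  0.32]
nut [0.46911855 0.15286001 0.17417091]
scene [354 179   4  13  45] [355.42222222 185.28888889] [0.47594806 0.15302423 0.082     ]
side [318 168   6   4  15] [320.46666667 169.4       ] [0.45967939 0.15356293 0.082     ]
```

View pics/w4.png

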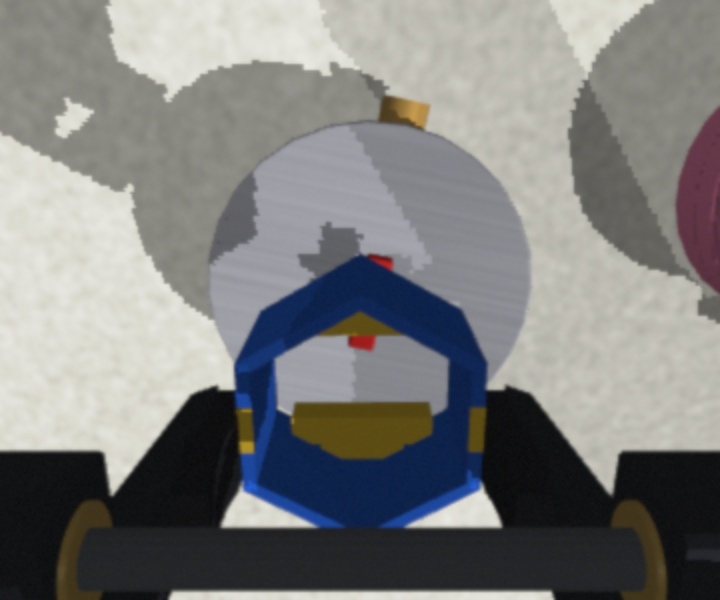

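Run:
```python
from h import *
s=snap("wrist")
f=lambda u,v:(140+u/2,50+v/2)
print(ray(s,f(371,302),.082), ray(s,f(382,255),.082),ray(s,f(360,350),.082))
st=r.get_state();M=R.from_quat(st["eef_rot"]).as_matrix()
top=st["tool_pos"][2]+.0148
c=(ray(s,f(245,430),top)+ray(s,f(477,430),top))/2
d=np.array([.473,.1535,0])-c;d[2]=0;print(c,M.T@d*1000,st["tool_pos"])
```

```text
[0.47249792 0.15569769 0.082     ] [0.45414975 0.16406984 0.082     ] [0.49220645 0.14681018 0.082     ]
[0.4693558  0.15252333 0.19007279] [-3.35554619  1.72425018 -0.03692023] [0.4752882  0.15176688 0.17527279]
```

```bash
python3 -m pendant '[[1,[-3,3,15],[0,0,0]],[1,[0,0,20],[0,0,0]],[1,[0,0,20],[0,0,0]],[1,[0,0,5],[0,0,0]],[1,[0,0,0],[0,0,0]],[1,[0,0,0],[0,0,0]]]'
python3 -m pendant '[[1,[0,0,2],[0,0,0]],[1,[0,0,2],[0,0,0]],[1,[0,0,0],[0,0,0]]]'
```

```text
clock: 7.58
tool_pos: [0.479, 0.1545, 0.1162]
eef_rot: [0.105, 0.994, -0.001, -0.004]
contact_force: [-0.2, -0.1, -0.8]
opening: 0.677
finger_force: 25.0
clock: 7.95
tool_pos: [0.4786, 0.1541, 0.1117]
eef_rot: [0.105, 0.994, -0.001, -0.004]
contact_force: [-0.2, 0.2, -0.8]
opening: 0.677
finger_force: 25.0
```

```bash
python3 -m pendant '[[1,[0,0,2],[0,0,0]],[1,[0,0,0],[0,0,0]]]'
python3 -m pendant '[[1,[0,0,2],[0,0,0]],[1,[0,0,0],[0,0,0]]]'
```

```text
clock: 8.2
tool_pos: [0.4785, 0.1541, 0.1096]
eef_rot: [0.105, 0.994, -0.001, -0.004]
contact_force: [-1.1, -0.2, -0.9]
opening: 0.678
finger_force: 25.0
clock: 8.45
tool_pos: [0.4786, 0.1543, 0.109]
eef_rot: [0.105, 0.994, -0.001, -0.004]
contact_force: [-1.7, -1.3, 14.7]
opening: 0.678
finger_force: 25.0
```

```bash
python3 -m pendant '[[1,[0,0,-0.7],[0,0,0]],[1,[0,0,0],[0,0,0]],[1,[0,1,0],[0,0,-9]],[1,[0,1,0],[0,0,-9]],[1,[0,1,0],[0,0,-9]],[1,[0,1,0],[0,0,-9]],[1,[0,0,0],[0,0,0]]]'
python3 - <<'E'
from h import *
st=r.get_state();M=R.from_quat(st["eef_rot"]).as_matrix()
print("yaw",np.degrees(np.arctan2(M[1,1],M[0,1])),"z",M[:,2],st["q"].round(2),"nut",st["tool_pos"]+M[:,0]*.0055)
s=snap("wrist");cv2.imwrite("pics/w5.png",cv2.resize(s["img"][50:350,140:500,::-1],None,fx=2,fy=2))
E
```

```text
clock: 9.32
tool_pos: [0.4793, 0.1591, 0.1089]
eef_rot: [-0.207, 0.978, 0.001, -0.003]
contact_force: [1.7, 1.1, 6.3]
opening: 0.678
finger_force: 25.0
yaw 113.86977229224097 z [-7.05987787e-03  7.93276848e-04 -9.99974764e-01] [-0.01  0.83 -0.68  2.01  0.89  0.63  0.69] nut [0.47427348 0.15687808 0.10897764]
```

View pics/w5.png

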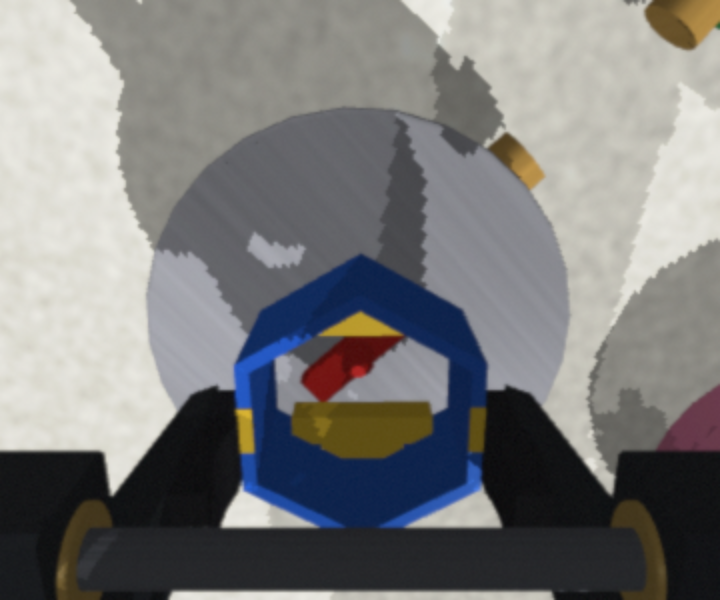

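The lugs are about 42° off the slot and the nut is still riding on top, with the nose centred at (358,370). I'll turn the rest and lower.

```bash
python3 -m pendant '[[1,[0,1,0],[0,0,-10.5]],[1,[0,1,0],[0,0,-10.5]],[1,[0,1,0],[0,0,-10.5]],[1,[0,1,0],[0,0,-10.5]],[1,[0,0,0],[0,0,0]]]'
python3 -m pendant '[[1,[0,0,4],[0,0,0]],[1,[0,0,4],[0,0,0]],[1,[0,0,0],[0,0,0]]]'
python3 - <<'E'
from h import *
st=r.get_state();M=R.from_quat(st["eef_rot"]).as_matrix()
print("yaw",np.degrees(np.arctan2(M[1,1],M[0,1])),"nut",st["tool_pos"]+M[:,0]*.0055,st["q"].round(2))
E
```

```text
clock: 10.0
tool_pos: [0.4756, 0.1608, 0.1079]
eef_rot: [-0.542, 0.84, 0.002, -0.005]
contact_force: [0.5, -0.7, -0.8]
opening: 0.675
finger_force: 25.0
clock: 10.38
tool_pos: [0.4757, 0.1609, 0.1]
eef_rot: [-0.544, 0.839, 0.002, -0.004]
contact_force: [-0.3, -0.7, -1.2]
opening: 0.679
finger_force: 25.0
yaw 155.87640592616683 nut [0.47341485 0.15592413 0.10007456] [ 0.07  0.9  -0.84  2.02  1.04  0.74  1.28]
```

Dropping freely over the lugs.

```bash
python3 -m pendant '[[1,[0,0,4],[0,0,0]],[1,[0,0,4],[0,0,0]],[1,[0,0,3],[0,0,0]],[1,[0,0,0],[0,0,0]]]'
python3 -m pendant '[[1,[0,0,1],[0,0,0]],[1,[0,0,0],[0,0,0]]]'
```

```text
clock: 10.88
tool_pos: [0.4756, 0.161, 0.0891]
eef_rot: [-0.544, 0.839, 0.002, -0.004]
contact_force: [-0.2, 0.7, -1.7]
opening: 0.679
finger_force: 25.0
clock: 11.12
tool_pos: [0.4758, 0.1612, 0.0884]
eef_rot: [-0.544, 0.839, 0.002, -0.004]
contact_force: [0.1, 0.0, -0.9]
opening: 0.678
finger_force: 25.0
```

```bash
python3 -m pendant '[[1,[0,0,1],[0,0,0]],[-1,[0,0,0],[0,0,0]],[-1,[0,0,0],[0,0,0]],[-1,[0,0,0],[0,0,0]],[-1,[0,0,0],[0,0,0]],[-1,[0,0,0],[0,0,0]]]'
python3 -m pendant '[[-1,[0,0,-20],[0,0,0]],[-1,[0,0,-40],[0,0,0]],[-1,[0,0,-40],[0,0,0]],[-1,[0,0,-20],[0,0,0]],[-1,[0,0,0],[0,0,0]],[-1,[0,0,0],[0,0,0]]]'
python3 - <<'E'
from h import *
s=snap("wrist");cv2.imwrite("pics/w6.png",cv2.resize(s["img"][50:350,140:500,::-1],None,fx=2,fy=2))
E
```

```text
clock: 11.88
tool_pos: [0.4758, 0.1611, 0.0875]
eef_rot: [-0.544, 0.839, 0.002, -0.004]
contact_force: [-0.4, -0.3, 0.3]
opening: 1.0
finger_force: 0.0
clock: 12.62
tool_pos: [0.4764, 0.1607, 0.2065]
eef_rot: [-0.544, 0.839, 0.002, -0.005]
contact_force: [0.8, -0.1, -1.1]
opening: 1.0
finger_force: 0.0
```

View pics/w6.png

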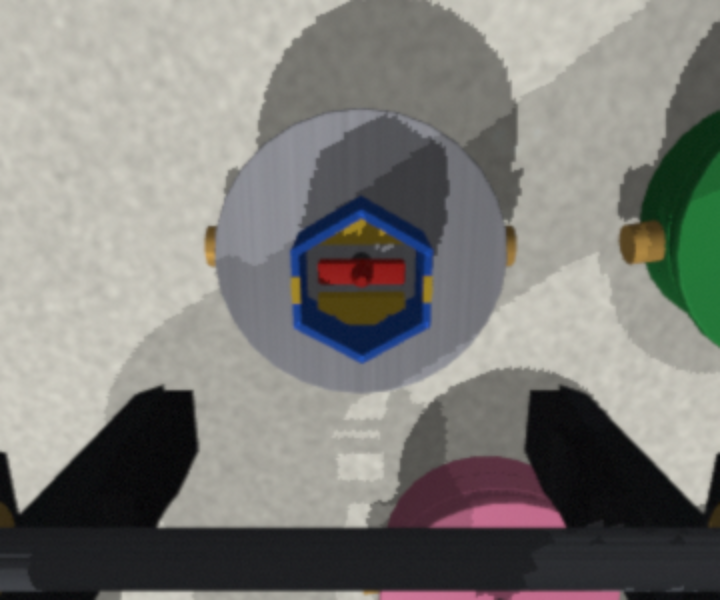

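The nut is flat on the cover, with the lugs in line with the slot inside it at (361,271).

```bash
python3 -c "
from plant import r
print(r.finish_job())"
```

```text
the job is handed in; nothing more can be done
None
```

The blue nut was rested crosswise on the lugs, backed off anticlockwise and dropped flat onto the steel pot's cover; the orange nut was left alone, and the job was handed in at about 13 s with no verdict shown.

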